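# Seat the drilling template on its two pins

## Robot

A 6-joint arm with a two-finger parallel gripper is mounted at the origin on the work surface. World frame = base frame: x ahead of the robot, y to its left, z up, the work surface at z = 0. Lengths are in m, angles in rad, forces in N, time in s.
With the tool pointing down it reaches from about 0.35 to 0.975 m from the base axis. Payload 4.9 kg.
Tool frame: the origin (TCP) lies at the very end of the fingers, on their centre line; the grasp point (between the pads) lies 19 mm behind it (pinch_z is the distance from the TCP to the grasp point, in m); z points along the fingers, y is the line along which they close (so a half turn about z gives the same grasp; the last joint's range is limited). The gripper opens to 85 mm and grips with 20 to 120 N. Pads are 22 mm wide; open, the fingers measure 114 mm over their backs; the gripper's body (76 mm by 85 mm) begins 54 mm behind the grasp point. The pads swing forward as they close: fully open they stand 13 mm farther back than shut.
Start: joints at [-1.255, 0.053, 1.613, -0, 1.476, -0.119], TCP at [0.263, -0.567, 0.231] pointing down, gripper open.
Joint ranges: [-3.01, 3.01], [-1.01, 2.22], [0.06, 2.58], [-1.02, 4.17], [0.09, 2.62], [-3.14, 3.14]. Speed limits (rad/s): [2.57, 2.57, 3.14, 3.14, 3.14, 3.14].

## Interface

Orientations are given as a unit quaternion [w, x, y, z].
In Python, from plant import * gives the robot as it stands. The module is installed in compiled form; this text tells all that it offers.
- The arm moves only by the tool play_rows, never from a script. Its arguments are lists of equal length, an entry for each row: "linear": the shift along the world's x, y, z in m, a list of three; "turn": the turn about the world's z in degrees. A call has 1 to 8 rows; each row shifts and turns the commanded pose from where the row before left it; what a row does not reach is not made up. A row lasts 1/8 s, in which the tool goes at most 62.5 mm and 10.7 degrees, less where a joint would pass 70% of its speed; a pose out of reach is approached as far as the arm can. A call is refused whole if a number of a shift passes 0.0625 or a number of a turn 10.7, either way. A call with a gripper value outside its range is refused whole. "hand" is the finger opening in m, from 0 to 0.0854, set as the call begins (left out, the last holds). The fingers move at their own pace and stop on an object; the grip force is fixed at half the most. Time passes only in rows, so rows that do not move let the fingers close. It gives the time, the measured TCP pose, the force, the opening and the grip force at its end, in the units of the state.
- state(): the state, without advancing time (a new reading comes with each control period).
- grab_frame(name): name is "scene" or "top" or "wrist"; returns the picture (480x640x3 uint8, red, green, blue); there is no depth.
- camera_info(name): a dict with "camera_matrix" (3x3 intrinsics, pixels), "origin" and "attitude" of the camera in the world; the wrist camera has in their place "mount" (4x4, takes a point from camera to tool coordinates, whose origin is the TCP and whose axes are the flange's). Camera axes: x right, y down, z forward; pixel columns grow to the right and rows downward; lengths in m; the calibration is good to about 2 mm. A picture is of the moment at which its call begins: read the wrist's pose just before it. camera_info takes no time and is no camera call.
- job_done(): hands the job in; it is judged then, once.
Trained networks look in the newest picture that a camera, given by its name, has taken for a name from the list of things; names that differ only in an ending like _2 or _b are one class to them, and where a whole thing is asked for, a point or a joint stands for the part that bears it (a point fixed in the world has none). Each returns a list of dicts, best first, with "p" (0 to 1); they miss things now and then, are a little off and sometimes report something else, mostly with a low value. They report only what shows in the picture. A call takes as long as a camera call.
- trace(camera, thing): "region" (480x640 bool, what is visible of it) and "location" ([column, row] in pixels, amid what is visible of it).
The state is a dict: "time": time; "joint_pos": joint angles; "joint_vel": joint speeds; "joint_efforts": joint torques, N m; "tool_pos": TCP position; "tool_rot": TCP orientation; "contact_force": force on the tool from outside, world axes, zero at the start; "ft_torque": the same for the moment, N m; "gripper_width": opening from 0.0 (shut) to 1.0 (fully open); "grasp_force": force on a finger pad.
Only numpy, scipy, OpenCV 4.12 (cv2) and the standard library are available. Lean on these libraries where they do the work, as an engineer would, in place of code of your own. Each camera call takes 0.05 s, during which the arm holds its last target. There are 200 camera calls.

## Task

The grey drilling template has been left short of home on its wooden fixture, propped on the loading step and on the tips of the two locating pins. Nudge it along with the fingers until its two end holes drop over the two pins and it lies flat on the fixture; only push it, never lift it, and leave the tape measure, the screwdriver and the battery pack where they are.

Things in the scene. Friction and masses are not known exactly. Their poses are not given: they have to be found in the camera images.
- plate: drilling template: loose flat grey plate, 130 (x) by 180 (y) by 12 mm (z), 0.25 to 0.45 kg; origin at the centre of its underside. Starts level on the step and pin tips, underside 24 mm above the bench, its origin 24-42 mm back (fixture -x) from home, up to 30 mm to either side, turned up to 0.12 rad. Home: origin 18 mm straight above the fixture's origin, axes parallel. Brass drill bushes on top are blind
- fixture: fixed wooden fixture. Origin on the bench, below the centre of the plate's home; x is the way the plate must go. Board 18 mm thick, x -150 to +85, y -125 to +125 mm; on it a loading step 6 mm high (top 24 mm above the bench) from x = -150 to -70 mm, full width. The seated plate's rear edge is at x = -65 mm, 5 mm clear of the step. No stops at the sides or in front
- pin_left (a point): tip of the left (fixture +y) steel locating pin, at fixture x = +15, y = +50 mm, 24 mm above the bench. Pins stand 6 mm above the board: 10 mm diameter for the lowest 2 mm, then tapering to 4 mm at the tip
- pin_right (a point): tip of the right pin, the same, at fixture x = +15, y = -50 mm
- hole_left (a point): centre, at the underside, of the plate's left (+y) locating hole: 14 mm diameter, right through, at plate x = +15, y = +50 mm. Belongs over pin_left, with 2 mm play all round
- hole_right (a point): centre, at the underside, of the right (-y) locating hole, the same, at plate x = +15, y = -50 mm. Belongs over pin_right
- tape: bystander: yellow tape measure, 70 x 40 x 60 mm high, standing on the bench at one side of the fixture, origin under its centre
- driver: bystander: screwdriver 200 mm long, lying on the bench along the other side of the fixture, roughly parallel to fixture x; origin on the bench near its middle, handle towards its -x
- battery: bystander: battery pack, 75 x 115 x 50 mm high, black with a red top, on the bench beyond the fixture; origin under its centre

How it is judged:
At the end, for the whole second after the job is handed in: both locating holes within 3 mm (horizontally) of their pins, the plate down on the fixture board (underside within 1.5 mm of it), level within 0.02 rad and at rest (horizontal distance between hole_left and pin_left below 0.003 m and horizontal distance between hole_right and pin_right below 0.003 m and z of plate in the frame of fixture between 0.0165 and 0.0195 m and angle between plate's own z axis and vertical below 0.02 rad and linear speed of plate below 0.01 m/s and angular speed of plate below 0.05 rad/s); the robot touches nothing.
It fails at once if the plate is lifted (its centre more than 10 mm above the height it starts at, or tipped more than 0.25 rad) (z of plate in the frame of fixture above 0.034 m or angle between plate's own z axis and vertical above 0.25 rad).
It fails at once if the tape measure is moved more than 20 mm (distance of tape from where it was at the start of the episode above 0.02 m).
It fails at once if the screwdriver is moved more than 20 mm (distance of driver from where it was at the start of the episode above 0.02 m).
It fails at once if the battery pack is moved more than 20 mm (distance of battery from where it was at the start of the episode above 0.02 m).
It also fails if it takes over 56 s, if anything falls off the work surface, if the arm or the gripper's body presses on something with over 40 N, if the wrist force passes 120 N, or if a joint passes its speed limit or range.

## Working session

There is one attempt and no reset: what is moved stays moved. The work goes in short steps, Python scripts to look and compute and a tool call to move; the robot and the scene stay as the last step left them, time stands still between calls to the robot, and variables do not carry over. Pictures are saved under pics/ and viewed, at most 10 in all, crops included, and the job is handed in when it is done.

Besides the shell and the picture viewer there is one more tool, called after "Request:" as name(argument=value, ...), one argument or row to a line, values as JSON. play_rows: Moves the arm, as the interface text tells. Its arguments: {"type":"object","properties":{"linear":{"type":"array","items":{"type":"array","items":{"type":"number"}}},"turn":{"type":"array","items":{"type":"number"}},"hand":{"type":"number"}},"required":["linear","turn"]}

```bash
mkdir -p pics; cat > h.py <<'E'
from plant import *
import numpy as np, cv2
from scipy.spatial.transform import Rotation as R
def cam(name):
    c=camera_info(name); K=np.array(c["camera_matrix"])
    if "mount" in c:
        s=state(); T=np.eye(4); q=s["tool_rot"]
        T[:3,:3]=R.from_quat([q[1],q[2],q[3],q[0]]).as_matrix(); T[:3,3]=s["tool_pos"]
        T=T@np.array(c["mount"]); return K,T[:3,3],T[:3,:3]
    a=np.array(c["attitude"])
    A=a if a.shape==(3,3) else R.from_quat([a[1],a[2],a[3],a[0]]).as_matrix()
    return K,np.array(c["origin"]),A
def ray(C,px,z):
    K,o,A=C; d=A@np.linalg.solve(K,[px[0],px[1],1.]); return o+d*(z-o[2])/d[2]
def proj(C,p):
    K,o,A=C; q=K@(A.T@(np.array(p)-o)); return q[:2]/q[2]
def save(n,im): cv2.imwrite("pics/"+n+".png",im[:,:,::-1])
E
python3 - <<'E'
from h import *
for n in ("top","scene"):
    C=cam(n); save(n+"0",grab_frame(n)); print(n,C[1],C[2].round(2).tolist(),C[0][0,0])
    for t,z in (("plate",.036),("fixture",.018),("tape",.06),("driver",.02),("battery",.05),("hole_left",.036),("pin_left",.024)):
        for r in trace(n,t)[:2]:
            m=r["region"].astype(np.uint8); rc=cv2.minAreaRect(cv2.findNonZero(m)) if m.any() else None
            print(t,round(r["p"],2),np.round(r["location"]),ray(C,r["location"],z).round(3),m.sum(), [ray(C,b,z)[:2].round(3).tolist() for b in cv2.boxPoints(rc)] if rc else "")
print(camera_info("wrist"))
E
```

```text
top [0.40680398 0.0550484  1.14591904] [[-0.11, -0.97, 0.2], [-0.99, 0.11, -0.02], [-0.01, -0.2, -0.98]] 468.58264889011235
plate 0.71 [317. 261.] [0.583 0.055 0.036] 4057 [[0.55, 0.164], [0.677, 0.12], [0.612, -0.052], [0.488, -0.005]]
fixture 0.63 [351. 279.] [ 0.533 -0.02   0.018] 5730 [[0.519, 0.192], [0.739, 0.099], [0.631, -0.137], [0.418, -0.037]]
tape 0.73 [439. 307.] [ 0.441 -0.211  0.06 ] 703 [[0.407, -0.174], [0.486, -0.196], [0.474, -0.246], [0.396, -0.224]]
driver 0.7 [231. 232.] [0.681 0.259 0.02 ] 399 [[0.649, 0.293], [0.74, 0.247], [0.727, 0.223], [0.636, 0.27]]
battery 0.67 [339. 184.] [ 0.765 -0.02   0.05 ] 1502 [[0.744, 0.051], [0.824, 0.023], [0.781, -0.085], [0.702, -0.055]]
hole_left 0.86 [316. 261.] [0.583 0.058 0.036] 3968 [[0.551, 0.165], [0.676, 0.122], [0.612, -0.05], [0.489, -0.003]]
pin_left 0.8 [350. 275.] [ 0.542 -0.019  0.024] 5889 [[0.517, 0.191], [0.738, 0.099], [0.63, -0.137], [0.417, -0.037]]
scene [0.86385019 0.46068955 0.85097939] [[-0.83, 0.48, -0.28], [0.56, 0.72, -0.42], [-0.0, -0.5, -0.86]] 507.47277452483445
plate 0.6 [327. 231.] [0.589 0.06
[... 715 characters left out ...]
39, -0.131], [0.395, -0.026], [0.528, 0.201], [0.739, 0.104]]
pin_left 0.45 [340. 350.] [0.697 0.259 0.024] 1141 [[0.813, 0.186], [0.636, 0.278], [0.65, 0.301], [0.824, 0.211]]
{'camera_matrix': array([[426.6546824 ,   0.        , 312.98981223],
       [  0.        , 426.6546824 , 243.07677818],
       [  0.        ,   0.        ,   1.        ]]), 'mount': array([[-4.06266912e-04, -9.63356938e-01, -2.68222380e-01,
         6.89808923e-02],
       [ 9.99999837e-01, -2.83694635e-04, -4.95736604e-04,
         1.29963357e-03],
       [ 4.01478047e-04, -2.68222537e-01,  9.63356896e-01,
        -1.43467873e-01],
       [ 0.00000000e+00,  0.00000000e+00,  0.00000000e+00,
         1.00000000e+00]])}
```

```bash
python3 - <<'E'
import cv2
a=cv2.imread("pics/top0.png")[140:360,180:480]; b=cv2.imread("pics/scene0.png")[80:420,150:500]
cv2.imwrite("pics/t0c.png",cv2.resize(a,None,fx=2.6,fy=2.6,interpolation=cv2.INTER_CUBIC)); cv2.imwrite("pics/s0c.png",cv2.resize(b,None,fx=1.7,fy=1.7,interpolation=cv2.INTER_CUBIC))
E
```

```text
(no output)
```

View pics/t0c.png

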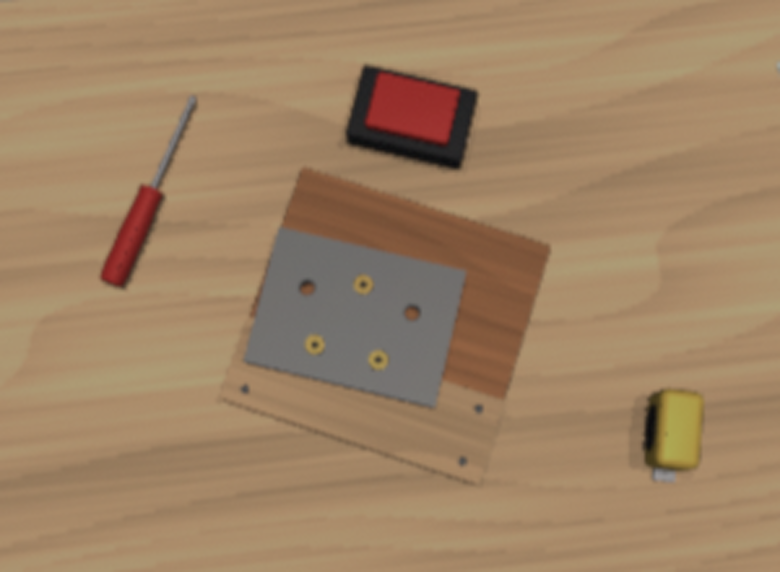

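View pics/s0c.png

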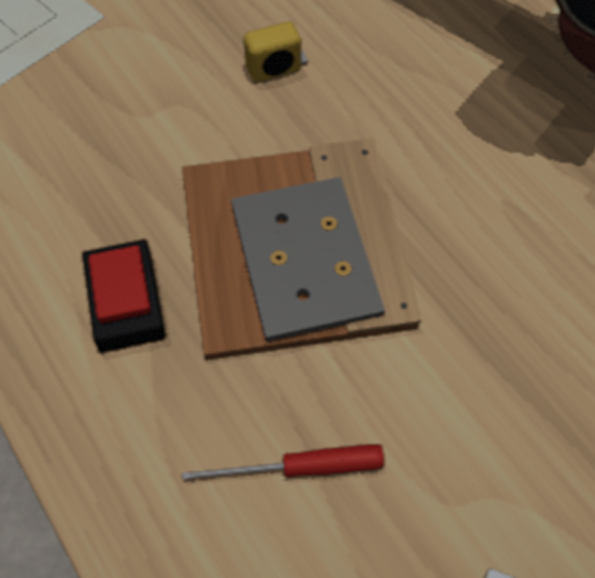

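The pictures show the plate on the fixture with both holes visible. In the top crop the left hole is at (307,287) and the right at (412,312). The fixture corners are at (305,168), (550,245), (480,483) and (220,400). The pins are hidden beneath the plate.

```bash
cat >> h.py <<'E'
from scipy.optimize import least_squares
FIX=[(.085,.125,.018),(.085,-.125,.018),(-.15,-.125,.024),(-.15,.125,.024)]
def w(p,q):
    c,s=np.cos(p[2]),np.sin(p[2]); return np.array([p[0]+c*q[0]-s*q[1],p[1]+s*q[0]+c*q[1],q[2]])
def fit(obs,p0): # obs: (C,model pt,pixel)
    f=lambda p:np.concatenate([proj(C,w(p,m))-px for C,m,px in obs])
    r=least_squares(f,p0,loss="soft_l1"); return r.x,np.abs(r.fun).reshape(-1,2).max(1).round(1)
def rel(f,p):
    c,s=np.cos(f[2]),np.sin(f[2]); d=p[:2]-f[:2]; return np.round([1000*(c*d[0]+s*d[1]),1000*(-s*d[0]+c*d[1]),p[2]-f[2]],3)
def holes(h): return [(.015,.05,h),(.015,-.05,h)]
def pl(h): return [(.065,.09,h),(.065,-.09,h),(-.065,-.09,h),(-.065,.09,h)]
E
python3 - <<'E'
from h import *
T,S=cam("top"),cam("scene")
t=lambda *a:np.array(a)/2.6+[180,140]-.3
s=lambda *a:np.array(a)/1.7+[150,80]-.2
ft=[t(305,168),t(550,245),t(480,483),t(220,400)]
fs=[s(205,355-6),s(183,167),s(372,140),s(418,325)]
pt=[t(282,228),t(466,269),t(436,407),t(245,361),t(307,287),t(412,312)]
ps=[s(267,337),s(233,199),s(341,178),s(383,314),s(302,294),s(281,218)]
F=[(T,m,q) for m,q in zip(FIX,ft)]; G=[(S,m,q) for m,q in zip(FIX,fs)]
M=pl(.036)+holes(.036)
P=[(T,m,q) for m,q in zip(M,pt)]; Q=[(S,m,q) for m,q in zip(M,ps)]
for a,b in ((F,P),(G,Q),(F+G,P+Q)):
    f,e=fit(a,[.6,.03,-.4]); p,e2=fit(b,[.58,.05,-.4]); print(f.round(4),e,p.round(4),e2,rel(f,p))
E
```

```text
[ 0.6069  0.0136 -0.4258] [1.2 0.8 0.7 0.1] [ 0.5837  0.0562 -0.3453] [1.1 0.4 0.1 0.3 0.3 0.4] [-38.642  29.181   0.08 ]
[ 0.6081  0.0173 -0.4461] [3.6 0.8 1.8 1. ] [ 0.5832  0.0602 -0.3649] [1.7 0.8 0.4 0.9 0.5 0.5] [-40.953  27.933   0.081]
[ 0.6069  0.0147 -0.4312] [1.4 0.5 0.9 0.7 2.6 1.8 1.9 3.5] [ 0.5833  0.0584 -0.3546] [1.7 1.  1.2 1.4 0.6 0.6 1.7 1.7 1.  2.1 0.2 0.3] [-39.737  29.894   0.077]
```

```bash
python3 - <<'E'
from h import *
s=state();q=s["tool_rot"];M=R.from_quat([q[1],q[2],q[3],q[0]]).as_matrix()
print(M.round(3),np.degrees(np.arctan2(M[1,1],M[0,1])),np.degrees(np.arctan2(M[1,0],M[0,0])),s["time"],s["gripper_width"],s["joint_pos"])
f=[.607,.0143,-.428]; print(w(f,(-.039,.175,0)),w(f,(-.039,.119,0)),w(f,(-.125,0,0)))
E
```

```text
[[ 0.907  0.421  0.   ]
 [ 0.421 -0.907 -0.   ]
 [ 0.     0.    -1.   ]] -65.08716997467006 24.912830088589498 0.8 1.0003243470508847 [-1.25497628e+00  5.26326467e-02  1.61288820e+00  2.68302836e-05
  1.47602061e+00 -1.18993405e-01]
[0.644152   0.18970162 0.        ] [0.62090908 0.13875295 0.        ] [0.49327529 0.0661815  0.        ]
```

Request:
play_rows(
  linear=[
    [0.024, 0.0473, 0],
    [0.024, 0.0473, 0],
    [0.024, 0.0473, 0],
    [0.024, 0.0473, 0],
    [0.024, 0.0473, 0],
    [0.024, 0.0473, 0],
    [0.024, 0.0473, 0],
    [0.024, 0.0473, 0],
  ],
  turn=[2.54, 2.54, 2.54, 2.54, 2.54, 2.54, 2.54, 2.54],
  hand=0.0854,
)

```text
time: 1.8
tool_pos: [0.4558, -0.1868, 0.2316]
tool_rot: [0.0, 0.923, 0.385, 0.0]
contact_force: [1.2, -0.6, 0.1]
gripper_width: 1.0
grasp_force: 0.0
```

Request:
play_rows(
  linear=[
    [0.024, 0.0473, 0],
    [0.024, 0.0473, 0],
    [0.024, 0.0473, 0],
    [0.024, 0.0473, 0],
    [0.024, 0.0473, 0],
    [0.024, 0.0473, 0],
    [0.024, 0.0473, 0],
    [0.0215, 0.0473, 0],
  ],
  turn=[2.54, 2.54, 2.54, 2.54, 2.54, 2.54, 2.54, 2.54],
)

```text
time: 2.8
tool_pos: [0.6455, 0.1917, 0.2313]
tool_rot: [0.0, 0.84, 0.542, 0.0]
contact_force: [0.4, -0.2, 0.9]
gripper_width: 0.998
grasp_force: 0.0
```

```bash
python3 - <<'E'
from h import *
C=cam("wrist"); im=grab_frame("wrist"); save("w1",im)
for p in [(.607,.0143)]:
    f=[.607,.0143,-.428]
    for m in FIX+[(.015,.05,.024),(.015,-.05,.024)]: print(m,proj(C,w(f,m)).round())
g=[.5835,.057,-.35]
for m in pl(.036)+holes(.036): print(m,proj(C,w(g,m)).round())
E
```

```text
(0.085, 0.125, 0.018) [451. 266.]
(0.085, -0.125, 0.018) [430. 495.]
(-0.15, -0.125, 0.024) [202. 499.]
(-0.15, 0.125, 0.024) [183. 268.]
(0.015, 0.05, 0.024) [369. 346.]
(0.015, -0.05, 0.024) [366. 438.]
(0.065, 0.09, 0.036) [379. 274.]
(0.065, -0.09, 0.036) [385. 452.]
(-0.065, -0.09, 0.036) [250. 460.]
(-0.065, 0.09, 0.036) [226. 285.]
(0.015, 0.05, 0.036) [323. 322.]
(0.015, -0.05, 0.036) [330. 420.]
```

View pics/w1.png

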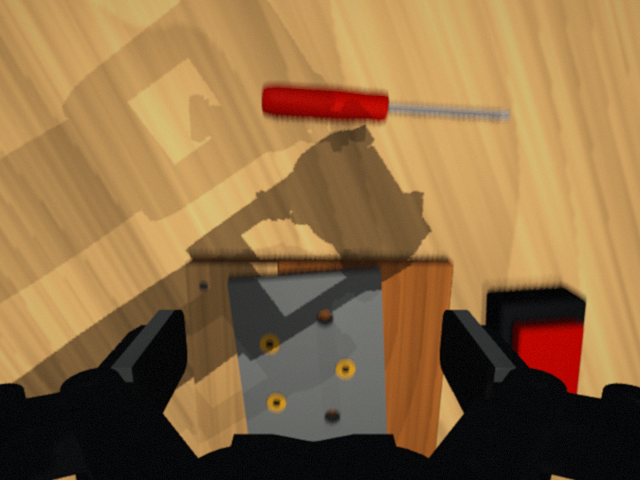

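The wrist view shows the board's left edge at row 262, running from column 189 to 452. The plate's left edge is at rows 269–277, with holes at (325,316) and (332,415) and the screwdriver at row 103. This matches the estimate to within a few mm. Next I lower the arm into the gap and check the fingertip height.

Request:
play_rows(
  linear=[
    [0, 0, -0.05],
    [0, 0, -0.05],
    [0, 0, -0.05],
    [0, 0, -0.05],
    [0, 0, -0.02],
    [0, 0, -0.007],
    [0, 0, 0],
  ],
  turn=[0, 0, 0, 0, 0, 0, 0],
)

```text
time: 3.72
tool_pos: [0.6461, 0.1902, 0.006]
tool_rot: [0.0, 0.841, 0.541, 0.001]
contact_force: [-0.3, 0.3, 0.2]
gripper_width: 0.997
grasp_force: 0.0
```

Request:
play_rows(
  linear=[
    [0, 0, -0.002],
    [0, 0, -0.002],
    [0, 0, -0.002],
    [0, 0, 0],
  ],
  turn=[0, 0, 0, 0],
)

```text
time: 4.22
tool_pos: [0.6446, 0.1899, -0.0018]
tool_rot: [-0.0, 0.841, 0.541, -0.0]
contact_force: [0.4, 0.4, 0.6]
gripper_width: 1.001
grasp_force: 0.0
```

Request:
play_rows(
  linear=[
    [0, 0, 0.008],
    [0, 0, 0.008],
    [-0.0029, -0.0064, 0],
    [-0.0029, -0.0064, 0],
    [-0.0029, -0.0064, 0],
    [-0.0029, -0.0064, 0],
    [-0.0029, -0.0064, 0],
  ],
  turn=[0, 0, 0, 0, 0, 0, 0],
)

```text
time: 5.1
tool_pos: [0.6299, 0.1574, 0.0141]
tool_rot: [-0.0, 0.841, 0.541, -0.0]
contact_force: [-0.3, 0.8, 0.5]
gripper_width: 1.004
grasp_force: 0.0
```

Request:
play_rows(
  linear=[
    [-0.0017, -0.0036, 0],
    [-0.0017, -0.0036, 0],
    [-0.0017, -0.0036, 0],
    [-0.0017, -0.0036, 0],
    [-0.0017, -0.0036, 0],
    [-0.0017, -0.0036, 0],
    [0, 0, 0],
  ],
  turn=[0, 0, 0, 0, 0, 0, 0],
)

```text
time: 5.98
tool_pos: [0.6198, 0.136, 0.0143]
tool_rot: [-0.0, 0.841, 0.541, -0.0]
contact_force: [0.3, -0.2, 0.2]
gripper_width: 1.004
grasp_force: 0.0
```

```bash
python3 - <<'E'
from h import *
print(rel(np.array([.607,.0143,-.428]),np.r_[state()["tool_pos"][:2],-.428]))
t=grab_frame("top")[140:360,180:480]; s=grab_frame("wrist")
a=cv2.resize(t,None,fx=2.6,fy=2.6,interpolation=cv2.INTER_CUBIC); save("t2",a); save("w2",s)
E
```

```text
[-38.893 115.988   0.   ]
```

View pics/t2.png

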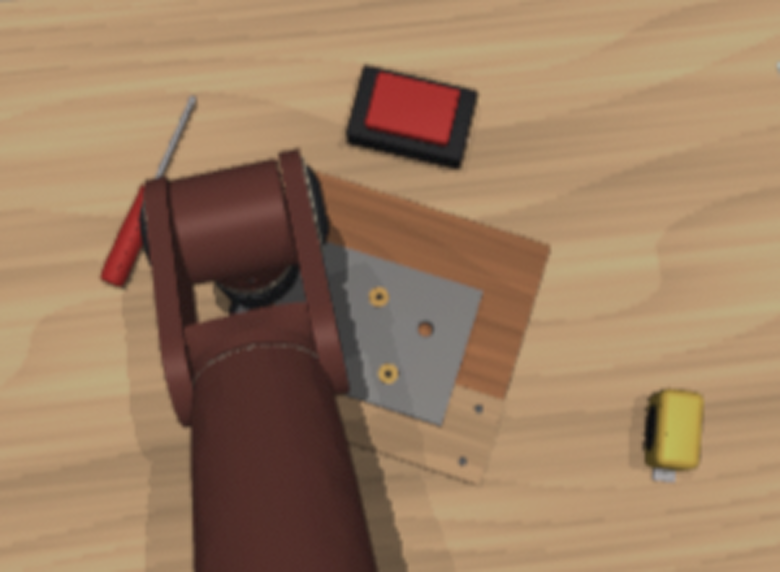

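The plate slid right and is now square to the board. The right hole is at (426,328), the front-right corner at (482,291) and the rear-right corner at (441,425).

```bash
python3 - <<'E'
from h import *
T=cam("top")
t=lambda *a:np.array(a)/2.6+[180,140]-.3
M=[pl(.036)[1],pl(.036)[2],holes(.036)[1]]
p,e=fit([(T,m,q) for m,q in zip(M,[t(482,291),t(441,425),t(426,328)])],[.58,.05,-.42]); print(p,e,rel(np.array([.607,.0138,-.426]),p))
E
```

```text
[ 0.57144667  0.0463331  -0.425493  ] [0.3 0.1 0.3] [-4.5819e+01  1.4934e+01  1.0000e-03]
```

View pics/w2.png

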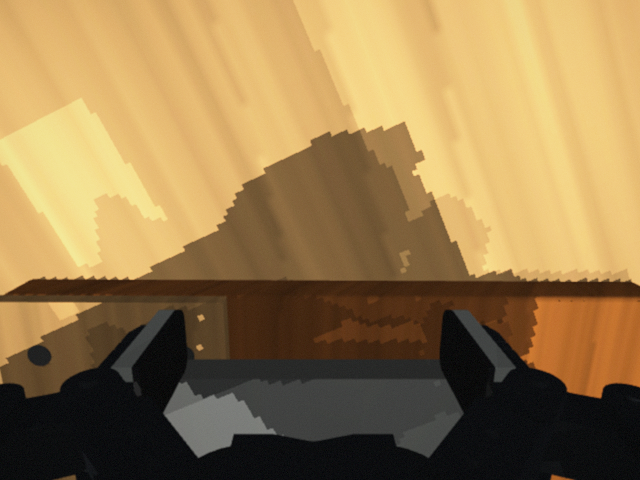

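Request:
play_rows(
  linear=[
    [-0.0016, -0.0034, 0],
    [-0.0016, -0.0034, 0],
    [-0.0016, -0.0034, 0],
    [-0.0014, -0.0032, 0],
    [0, 0, 0],
  ],
  turn=[0, 0, 0, 0, 0],
)

```text
time: 6.7
tool_pos: [0.6136, 0.1224, 0.0143]
tool_rot: [0.0, 0.841, 0.541, -0.0]
contact_force: [0.5, 0.6, -0.4]
gripper_width: 0.995
grasp_force: 0.0
```

```bash
python3 - <<'E'
from h import *
print(rel(np.array([.607,.0143,-.428]),np.r_[state()["tool_pos"][:2],-.428]))
C=cam("wrist"); s=grab_frame("wrist"); save("w3",s[200:480]); 
f=np.array([.607,.0143,-.428])
for c in (240,300,360):
    print(c, s[240:420,c-3:c+4].mean(1)[::3].astype(int).tolist())
for r in (250,260,270,280,290,360,370,380,390): print(r,[rel(f,np.r_[ray(C,(320,r),z)[:2],0])[1] for z in (.018,.024,.036)])
E
```

```text
[-38.897 101.12    0.   ]
240 [[133, 101, 62], [77, 49, 26], [67, 38, 17], [64, 37, 17], [69, 39, 19], [81, 47, 21], [88, 50, 22], [89, 51, 23], [89, 51, 23], [88, 50, 23], [90, 51, 23], [90, 51, 22], [89, 51, 22], [88, 50, 22], [90, 51, 22], [89, 51, 22], [91, 53, 25], [90, 51, 23], [80, 46, 21], [74, 42, 19], [72, 42, 19], [74, 43, 21], [74, 42, 19], [73, 43, 19], [74, 42, 19], [74, 42, 20], [75, 43, 19], [74, 42, 19], [74, 43, 19], [73, 43, 18], [75, 43, 20], [75, 44, 21], [73, 42, 19], [74, 42, 19], [74, 43, 19], [74, 44, 19], [74, 43, 19], [75, 43, 19], [75, 43, 18], [75, 42, 20], [43, 43, 42], [42, 43, 42], [43, 44, 43], [41, 42, 40], [43, 43, 43], [42, 43, 42], [45, 45, 45], [67, 67, 66], [68, 69, 68], [68, 69, 67], [67, 68, 67], [69, 69, 68], [67, 68, 67], [73, 74, 73], [87, 88, 86], [111, 112, 110], [131, 134, 130], [130, 131, 128], [130, 132, 129], [130, 133, 129]]
300 [[133, 102, 62], [85, 57, 30], [58, 34, 16], [62, 37, 17], [66, 38, 18], [78, 46, 21], [87, 49, 23], [91, 51, 23], [90, 51, 24], [89, 51, 23], [89, 50, 23], [90, 52, 23], [90, 51, 24], [90, 51, 24], [89, 50, 
[... 1374 characters left out ...]
 70, 68], [68, 70, 68], [69, 70, 68], [70, 70, 68], [69, 70, 68], [68, 69, 68], [69, 71, 69], [67, 69, 66]]
250 [np.float64(127.696), np.float64(129.476), np.float64(133.035)]
260 [np.float64(124.112), np.float64(126.046), np.float64(129.913)]
270 [np.float64(120.48), np.float64(122.57), np.float64(126.749)]
280 [np.float64(116.8), np.float64(119.048), np.float64(123.543)]
290 [np.float64(113.07), np.float64(115.478), np.float64(120.294)]
360 [np.float64(85.479), np.float64(89.072), np.float64(96.259)]
370 [np.float64(81.313), np.float64(85.085), np.float64(92.63)]
380 [np.float64(77.086), np.float64(81.04), np.float64(88.948)]
390 [np.float64(72.799), np.float64(76.937), np.float64(85.213)]
```

View pics/w3.png

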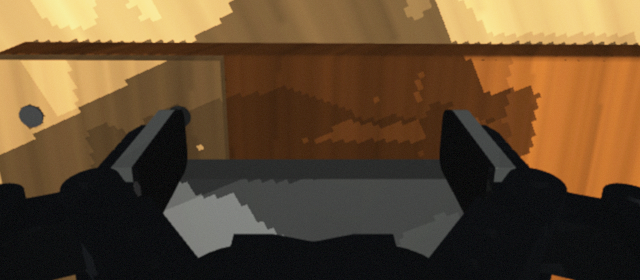

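The plate's left edge is now at about fixture y = 89–90 mm relative to the board edge, so lateral position is good. The board edge is at row 255 and the plate's at rows 360–380. Next I go round to the rear.

Request:
play_rows(
  linear=[
    [0.0025, 0.0055, 0],
    [0.0025, 0.0055, 0],
    [0, 0, 0.06],
    [0, 0, 0.06],
    [-0.022, -0.01, 0],
    [-0.022, -0.01, 0],
    [-0.023, -0.0105, 0],
    [-0.023, -0.0105, 0],
  ],
  turn=[0, 0, 0, 0, 10.0, 10.0, 10.0, 10.0],
)

```text
time: 7.75
tool_pos: [0.5283, 0.0931, 0.1345]
tool_rot: [0.0, 0.602, 0.798, 0.0]
contact_force: [-0.3, -0.4, -0.2]
gripper_width: 0.995
grasp_force: 0.0
```

Request:
play_rows(
  linear=[
    [-0.023, -0.0105, 0],
    [-0.023, -0.0105, 0],
    [0, 0, 0],
    [0, 0, 0],
    [0, 0, 0],
    [0, 0, 0],
  ],
  turn=[10.0, 10.0, 10.0, 10.0, 10.0, 0],
)

```text
time: 8.5
tool_pos: [0.483, 0.0722, 0.1345]
tool_rot: [0.0, 0.213, 0.977, -0.0]
contact_force: [0.4, -0.8, 0.0]
gripper_width: 1.002
grasp_force: 0.0
```

```bash
python3 - <<'E'
from h import *
s=state();q=s["tool_rot"];print(s["tool_pos"],np.degrees(2*np.arctan2(q[2],q[1]))-90)
print(rel(np.array([.607,.0143,-.428]),np.r_[s["tool_pos"][:2],-.428]))
a=cv2.resize(grab_frame("top")[180:340,240:400],None,fx=3.5,fy=3.5,interpolation=cv2.INTER_CUBIC)
b=cv2.resize(grab_frame("scene")[130:300,240:410],(560,560),interpolation=cv2.INTER_CUBIC)[:,:560]
save("tw4",cv2.resize(np.hstack([a,b]),(800,400))); save("top4",a); save("w4",grab_frame("wrist"))
E
```

```text
[0.48300858 0.07224062 0.13449918] 65.45685212996477
[-136.855    1.251    0.   ]
```

View pics/w4.png

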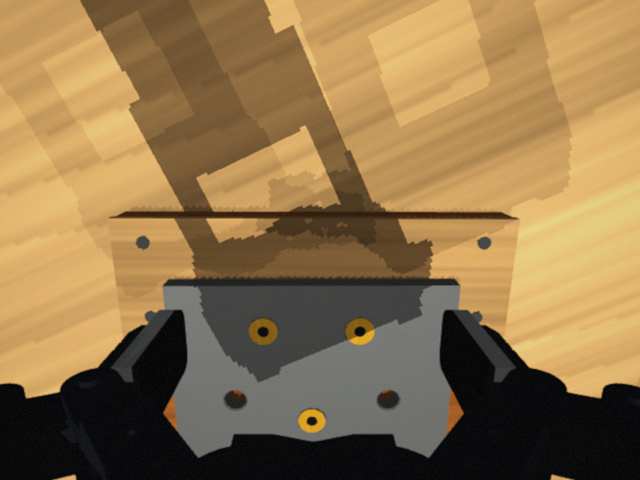

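The wrist view from behind shows the step's rear edge at row 218, columns 112–518. The plate's rear top edge is at row 285, columns 163–460, with holes at (235,400) and (388,400). The plate is square to the board.

```bash
python3 - <<'E'
from h import *
C=cam("wrist")
f,e=fit([(C,FIX[2],(111.5,218)),(C,FIX[3],(518.5,218))],[.607,.0143,-.428])
M=[pl(.036)[2],pl(.036)[3]]+holes(.036)[::-1]
p,e2=fit([(C,m,q) for m,q in zip(M,[(163.5,286),(460,286),(235,400),(388,400)])],[.58,.03,-.428])
print(f,e,p,e2,rel(f,p)); s=state(); print(rel(f,np.r_[s["tool_pos"][:2],-.428]))
E
```

```text
[ 0.60953045  0.01557837 -0.42910749] [2.2 2.2] [ 0.56709117  0.0326725  -0.42977606] [0.6 0.3 0.4 0.2] [-4.5704e+01 -2.1130e+00 -1.0000e-03]
[-1.38639e+02 -1.25100e+00  1.00000e-03]
```

View pics/tw4.png

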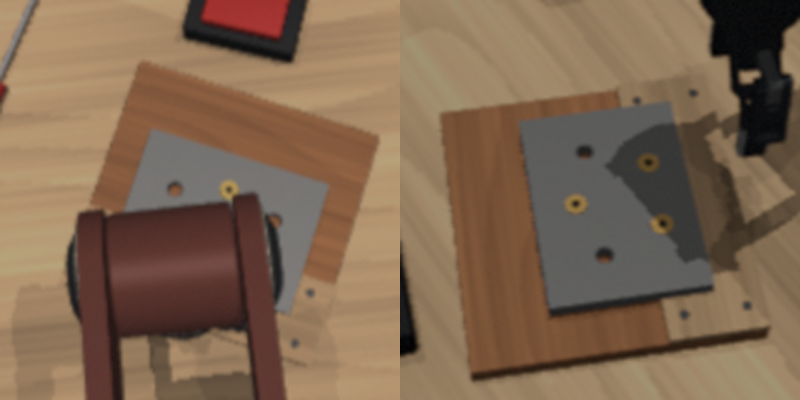

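Request:
play_rows(
  linear=[
    [0, 0, -0.05],
    [0, 0, -0.05],
    [0, 0, -0.02],
    [0, 0, 0],
    [0.0036, -0.0017, 0],
    [0.0036, -0.0017, 0],
    [0.0036, -0.0017, 0],
    [0.0036, -0.0017, 0],
  ],
  turn=[0, 0, 0, 0, 0, 0, 0, 0],
)

```text
time: 9.65
tool_pos: [0.497, 0.0653, 0.0145]
tool_rot: [-0.001, 0.212, 0.977, 0.0]
contact_force: [-5.1, 3.2, 4.9]
gripper_width: 0.998
grasp_force: 2.9
```

Request:
play_rows(
  linear=[
    [0.0036, -0.0017, 0],
    [0.0036, -0.0017, 0],
    [0.0036, -0.0017, 0],
    [0.0036, -0.0017, 0],
    [0.0036, -0.0017, 0],
    [0.0036, -0.0017, 0],
    [0.0036, -0.0017, 0],
    [0.0036, -0.0017, 0],
  ],
  turn=[0, 0, 0, 0, 0, 0, 0, 0],
)

```text
time: 10.65
tool_pos: [0.5251, 0.0521, 0.0143]
tool_rot: [-0.002, 0.212, 0.977, 0.0]
contact_force: [-5.6, 2.5, 6.0]
gripper_width: 0.996
grasp_force: 3.0
```

Request:
play_rows(
  linear=[
    [0.0036, -0.0017, 0],
    [0.0027, -0.0012, 0],
    [0, 0, 0],
  ],
  turn=[0, 0, 0],
)

```text
time: 11.02
tool_pos: [0.532, 0.0489, 0.0143]
tool_rot: [-0.001, 0.212, 0.977, 0.0]
contact_force: [-3.8, 1.7, 3.6]
gripper_width: 1.0
grasp_force: 2.1
```

```bash
python3 - <<'E'
from h import *
s=state();print(rel(np.array([.607,.0143,-.428]),np.r_[s["tool_pos"][:2],-.428]),rel(np.array([.6095,.0156,-.428]),np.r_[s["tool_pos"][:2],-.428]))
a=cv2.resize(grab_frame("wrist")[200:480],(460,201),interpolation=cv2.INTER_AREA)
b=cv2.resize(grab_frame("scene")[140:290,230:400],(680,600),interpolation=cv2.INTER_CUBIC)
save("w5",grab_frame("wrist")); save("s5",b)
E
```

```text
[-82.637   0.33    0.   ] [-84.372  -1.891   0.   ]
```

View pics/s5.png

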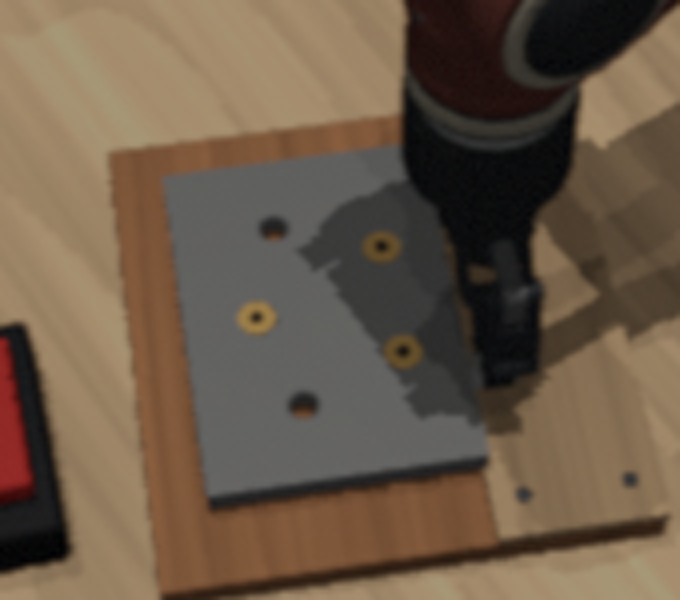

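The scene view shows the plate square to the board and nearly home. Holes are at (274,229) and (303,405), and its rear edge is about at the step's front edge.

```bash
python3 - <<'E'
from h import *
S=cam("scene"); u=lambda *a:np.array(a)/4+[230,140]-.4
F=[(S,FIX[0],u(162,590)),(S,FIX[1],u(110,154)),(S,FIX[3],u(665,515)),(S,(-.07,.125,.024),u(498,540))]
P=[(S,pl(.036)[0],u(210,495)),(S,pl(.036)[1],u(165,178)),(S,pl(.036)[3],u(487,459)),(S,holes(.036)[1],u(274,228)),(S,holes(.036)[0],u(303,404))]
f,e=fit(F,[.607,.0143,-.428]);p,e2=fit(P,[.6,.02,-.428]);print(f,e,p,e2,rel(f,p))
for g in ([.607,.0143,-.428],[.6095,.0156,-.428]): print(rel(np.array(g),p))
C=cam("wrist"); s=state(); im=cv2.imread("pics/w5.png")
E
```

```text
[ 0.60602815  0.01616552 -0.43791104] [1.1 1.4 1.7 0.1] [ 0.59967546  0.01841821 -0.43518755] [1.1 0.6 0.7 0.3 0.3] [-6.708e+00 -6.540e-01  3.000e-03]
[-8.373e+00  7.070e-01 -7.000e-03]
[-1.0108e+01 -1.5140e+00 -7.0000e-03]
```

View pics/w5.png

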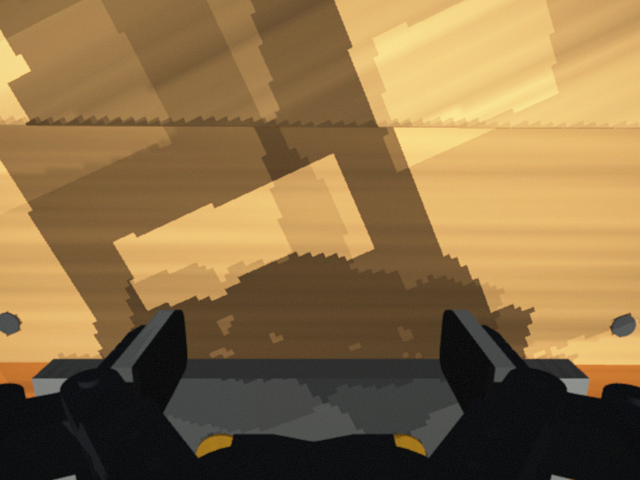

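Request:
play_rows(
  linear=[
    [0.0009, -0.0004, 0],
    [0.0009, -0.0004, 0],
    [0.0009, -0.0004, 0],
    [0.0009, -0.0004, 0],
    [0, 0, 0],
  ],
  turn=[0, 0, 0, 0, 0],
)

```text
time: 11.8
tool_pos: [0.5363, 0.0469, 0.0144]
tool_rot: [0.0, 0.212, 0.977, -0.0]
contact_force: [0.6, 0.2, 0.0]
gripper_width: 1.002
grasp_force: 0.0
```

Request:
play_rows(
  linear=[
    [0.0009, -0.0004, 0],
    [0, 0, 0],
  ],
  turn=[0, 0],
)

```text
time: 12.05
tool_pos: [0.5369, 0.0466, 0.0143]
tool_rot: [0.0, 0.212, 0.977, -0.0]
contact_force: [-0.4, 0.4, 0.5]
gripper_width: 0.997
grasp_force: 0.0
```

```bash
cat >> h.py <<'E'
def look():
    s=state(); print(s["time"],s["contact_force"],rel(np.array([.607,.0143,-.428]),np.r_[s["tool_pos"][:2],-.428]))
    im=grab_frame("wrist").astype(int); col=lambda c:im[:,c-3:c+4].mean(1)
    for c in (230,300,370):
        v=col(c); sat=v.max(1)-v.min(1); g=np.where((sat<8)&(np.arange(480)>300))[0]
        br=v.mean(1); d=np.diff(br)
        print(c,"grey from",g[0] if len(g) else None,"top edge",g[0]+2+np.argmax(d[g[0]+2:g[0]+45]) if len(g) else None)
    S=cam("scene"); t=trace("scene","plate")[0]; sc=grab_frame("scene"); save("s%.2f"%s["time"],sc)
    sc=sc.astype(int); box=sc[140:290,230:400]
    gm=((box.max(2)-box.min(2))<12)&(box.mean(2)>40); save("g",np.repeat((gm*255).astype(np.uint8)[:,:,None],3,2))
    ys,xs=np.where(gm&t["region"][140:290,230:400])
    print("p",t["p"],"scene mask n",len(xs),"left",xs.min()+230,"front corner row",(ys.max()+140))
E
python3 -c "
from h import *
look()"
```

```text
12.05 [-0.41598315  0.42525568  0.5275945 ] [-77.149   0.32    0.   ]
230 grey from 350 top edge 367
300 grey from 351 top edge 367
370 grey from 351 top edge 374
p 0.71 scene mask n 4956 left 271 front corner row 266
```

The contact force vanished and the rear edge rows match a 6 mm drop. I'll check the full pose by tracking features against the previous scene frame.

```bash
cat >> h.py <<'E'
def track(new):
    S=cam("scene"); a=cv2.cvtColor(cv2.imread("pics/s5.png"),cv2.COLOR_BGR2GRAY)
    b=cv2.cvtColor(cv2.resize(new[140:290,230:400],(680,600),interpolation=cv2.INTER_CUBIC),cv2.COLOR_RGB2GRAY)
    pts=np.array([(274,228),(303,404),(257,318),(380,247),(402,352),(210,495),(165,178),(487,459)],np.float32)
    n,st,er=cv2.calcOpticalFlowPyrLK(a,b,pts[:,None].copy(),None,winSize=(45,45),maxLevel=3)
    p0=np.array([.59968,.01842,-.4352]); X=np.array([ray(S,q/4+[230,140]-.4,.036) for q in pts])
    org=np.r_[p0[:2],.024]; Rz=R.from_euler("z",p0[2]); L=Rz.inv().apply(X-org)
    N=n[:,0]/4+[230,140]-.4
    def f(v): # x,y,yaw,z,pitch,roll deltas in plate frame
        Y=org+Rz.apply(R.from_euler("zyx",v[[2,4,5]]).apply(L)+[v[0],v[1],v[3]]); return np.concatenate([(proj(S,y)-q) for y,q in zip(Y,N)])
    r=least_squares(f,np.zeros(6),loss="soft_l1",f_scale=.5,x_scale=[.01,.01,.1,.01,.1,.1]); print("flow",(n[:,0]-pts).round(1).tolist()); print("delta mm/rad",(r.x*[1e3,1e3,1,1e3,1,1]).round(3),"res",r.fun.reshape(-1,2).round(2).tolist())
    g=lambda v:f(np.r_[v[:3],-.006,0,0]); r=least_squares(g,np.zeros(3),x_scale=[.01,.01,.1],loss="soft_l1",f_scale=.5); print("flat:",(r.x*[1e3,1e3,1]).round(3),r.cost)
E
python3 -c "
from h import *
track(grab_frame('scene'))"
```

```text
flow [[-9.800000190734863, 6.800000190734863], [-11.399999618530273, 5.900000095367432], [-10.100000381469727, 8.800000190734863], [-10.399999618530273, 9.899999618530273], [-10.899999618530273, 9.5], [-9.0, 6.5], [-0.6000000238418579, 0.10000000149011612], [-4.800000190734863, 6.400000095367432]]
delta mm/rad [ 5.052e+00 -2.100e-02  1.000e-03 -5.354e+00 -3.000e-02 -5.000e-03] res [[0.14, -0.01], [0.49, 0.26], [0.2, -0.6], [0.18, -0.37], [0.23, -0.26], [-0.08, -0.2], [-2.11, 1.22], [-1.48, 0.71]]
flat: [ 4.604e+00 -3.740e-01 -4.000e-03] 2.5445248983189668
```

```bash
cat > t.py <<'E'
from h import *
import sys
S=cam("scene"); new=grab_frame("scene")
def bl(im):
    h=cv2.cvtColor(im,cv2.COLOR_BGR2HSV); x=cv2.inRange(h[140:290,230:400],(12,110,50),(30,255,255)); return x
old=cv2.imread("pics/s5.png"); b=cv2.resize(new[140:290,230:400],(680,600),interpolation=cv2.INTER_CUBIC)[:,:,::-1]
g=lambda i:cv2.cvtColor(np.ascontiguousarray(i),cv2.COLOR_BGR2GRAY)
pts=np.array([(257,318),(380,247),(402,352),(210,497),(165,178)]); N=[]
for p in pts:
    k=24; T=g(old)[p[1]-k:p[1]+k,p[0]-k:p[0]+k]; W=g(b)[p[1]-60:p[1]+60,p[0]-60:p[0]+60]
    m=cv2.matchTemplate(W,T,cv2.TM_CCOEFF_NORMED); _,v,_,l=cv2.minMaxLoc(m); N.append(p+np.array(l)-36); print(p,np.array(l)-36,round(v,2))
N=np.array(N)/4+[230,140]-.4; org=np.array([.59968,.01842,.024]); Rz=R.from_euler("z",-.4352)
L=Rz.inv().apply(np.array([ray(S,q/4+[230,140]-.4,.036) for q in pts])-org)
for h in (0,-2,-4,-5,-6):
    pit=-(h+6)/80e0*1.0; z=(-6+ -pit*65)/1000
    def f(v): return np.concatenate([proj(S,org+Rz.apply(R.from_euler("zy",[v[2],pit]).apply(l)+[v[0],v[1],z]))-n for l,n in zip(L,N)])
    r=least_squares(f,np.zeros(3),x_scale=[.01,.01,.1],loss="soft_l1",f_scale=.5); print(h,round(pit,3),(r.x*[1e3,1e3,1]).round(3),round(r.cost,2))
E
python3 t.py
```

```text
[257 318] [-10   9] 0.97
[380 247] [-10  10] 0.98
[402 352] [-11  10] 0.98
[210 497] [-11   7] 0.96
[165 178] [-2  6] 0.89
0 -0.075 [6.182e+00 4.086e+00 3.000e-03] 1.43
-2 -0.05 [ 5.692e+00  2.803e+00 -2.000e-03] 0.94
-4 -0.025 [ 5.147  1.636 -0.009] 0.63
-5 -0.013 [ 4.865  1.088 -0.013] 0.55
-6 0.0 [ 4.595  0.555 -0.017] 0.51
```

Request:
play_rows(
  linear=[
    [-0.0068, 0.0031, 0],
    [-0.0068, 0.0031, 0],
    [0, 0, 0.06],
    [0, 0, 0.06],
    [-0.01, -0.06, 0],
    [-0.01, -0.06, 0],
    [-0.01, -0.06, 0],
    [-0.01, -0.06, 0],
  ],
  turn=[0, 0, 0, 0, 0, 0, 0, 0],
)

```text
time: 13.3
tool_pos: [0.4824, -0.1884, 0.1344]
tool_rot: [0.0, 0.212, 0.977, -0.0]
contact_force: [1.2, 0.8, 0.1]
gripper_width: 0.999
grasp_force: 0.0
```

Request:
play_rows(
  linear=[
    [-0.01, -0.06, 0],
    [-0.01, -0.06, 0],
    [-0.01, -0.06, 0],
    [0, 0, 0],
  ],
  turn=[0, 0, 0, 0],
)

```text
time: 13.8
tool_pos: [0.452, -0.3703, 0.1344]
tool_rot: [0.0, 0.214, 0.977, -0.0]
contact_force: [0.1, 0.1, 0.0]
gripper_width: 1.001
grasp_force: 0.0
```

```bash
cat > tri.py <<'E'
from h import *
T,S=cam("top"),cam("scene")
def bushes(im,box):
    x0,y0,x1,y1=box; c=cv2.resize(im[y0:y1,x0:x1],None,fx=4,fy=4,interpolation=cv2.INTER_CUBIC)
    h=cv2.cvtColor(np.ascontiguousarray(c),cv2.COLOR_BGR2HSV); m=cv2.morphologyEx(cv2.inRange(h,(17,90,60),(32,255,255)),cv2.MORPH_CLOSE,np.ones((13,13)))
    n,_,st,ce=cv2.connectedComponentsWithStats(m); k=[i for i in range(1,n) if 200<st[i,4]<2500 and max(st[i,2:4])<60]
    return [(ce[i]/4+[x0,y0]-.4,st[i,4]) for i in k]
cur=[grab_frame("top")[:,:,::-1],grab_frame("scene")[:,:,::-1]]
cv2.imwrite("pics/top6.png",cur[0]); cv2.imwrite("pics/scene6.png",cur[1])
for a,b in ((cv2.imread("pics/top0.png"),cv2.imread("pics/scene0.png")),cur):
    A=bushes(a,(270,215,375,300)); B=bushes(b,(230,150,400,290))
    print([(p.round(1).tolist(),n) for p,n in A],[(p.round(1).tolist(),n) for p,n in B])
    for p,_ in A:
        best=None
        for q,_ in B:
            f=lambda X:np.r_[proj(T,X)-p,proj(S,X)-q]; r=least_squares(f,[.6,.03,.03],x_scale=.01)
            if best is None or r.cost<best[1]: best=(r.x,r.cost)
        if best: print((best[0]*1000).round(1),round(best[1],2))
E
python3 tri.py
```

```text
[([319.3, 248.9], np.int32(661)), ([273.9, 249.6], np.int32(1051)), ([270.4, 268.2], np.int32(293)), ([300.6, 272.1], np.int32(681)), ([325.1, 277.9], np.int32(671))] [([343.0, 211.0], np.int32(996)), ([313.5, 231.2], np.int32(1038)), ([351.4, 237.5], np.int32(1064))]
[611.2  47.9  36.5] 0.25
[600.8 146.7 145.2] 0.3
[581.6 144.1 116.9] 77.31
[560.5  98.5  36.8] 0.27
[539.9  42.   36.7] 0.23
[([336.7, 238.6], np.int32(654)), ([273.8, 249.5], np.int32(1110)), ([316.6, 259.9], np.int32(670)), ([270.4, 267.7], np.int32(290)), ([340.4, 267.6], np.int32(652))] [([261.9, 158.6], np.int32(274)), ([322.3, 203.7], np.int32(939)), ([291.2, 221.2], np.int32(988)), ([327.4, 229.9], np.int32(1026))]
[632.6   2.9  30.7] 0.27
[618.2 128.  152.8] 100.39
[586.2  57.2  30.8] 0.26
[600.  125.  125.8] 370.54
[561.2   2.6  30.8] 0.25
```

All three bushes dropped evenly by 5.9 mm (z from 36.6 to 30.8), so the plate is flat and both pins are in their holes. The arm is clear, so I'm handing in.

```bash
python3 -c "
from plant import *
print(job_done())"
```

```text
the job is handed in; nothing more can be done
None
```

The template is lying flat with both holes over their pins, going by my last camera check. I pushed it only, left the tape, screwdriver and battery alone, moved the arm clear and handed the job in at about 14 s; no verdict came back.

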